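# Bolt the seed case past its spring catch

### The job

Lock the lid of the blue-and-grey seed case: with one fingertip press the yellow spring catch bar down and keep it down, and meanwhile with the other fingertip push the red tab so that the bolt slides through its keeper and fully home; then take the hand away so that the catch springs up again behind the bolt. Only press and push: pick nothing up, and leave the things on and around the case where they are.

Things in the scene. Friction and masses are not known exactly. Their poses are not given: they have to be found in the camera images.
- seed_case: Low grey steel case with a blue lid (stays shut), fixed to the worktop; 220 (x) x 170 (y) x 50 mm high. Origin: centre of its underside; z up; own +x is the direction in which the bolt locks. All mm below are in this frame. Flat top at z 50. Bolt runs along x at y -30; catch bar lies along x at y +30 (60 mm apart). Bolt guides: x 37 to 63, y -50 to -10, z up to 63.
- keeper (a point): Centre of the top of the steel keeper (staple) on the grey end deck that the bolt enters: x 80 to 94, y -47 to -13, top z 67 mm. Fixed to the case.
- bolt (a joint): Bolt slide along case +x, in m: 0 drawn back, 0.042 fully home (stop). Needs about 1.5 N, stays where left. With the catch up its tooth blocks the bolt at 0.004; the catch must stay 6 mm or more down while the bolt goes from 0.004 to 0.038. Past 0.038 the released catch springs up behind the bolt's lug and keeps it home.
- bolt_tab (a point): Centre of the top of the bolt's upright red thumb tab: 10 mm thick (x), 30 mm wide (y), z 57 to 93, on the flat steel bolt (22 mm wide, top z 58). Moves with the bolt: at joint 0 it is at x -25, y -30, z 93 mm. Push its -x face; behind it there is nothing above z 58, so a fingertip has room there.
- catch (a joint): Travel of the spring catch straight down, in m: 0 up, 0.010 lower stop. The spring pushes back with about 4 N at the start and 8 N at the stop. From 0.006 on, its tooth is clear of the bolt; about 0.008 is a good depth to hold.
- catch_pad (a point): Centre of the top face of the yellow catch bar: 110 mm along case x (x -75 to 35), 36 mm wide (y 12 to 48), flat, level; top at z 75 mm when up, 65 mm at the stop. Site at x -20, y 30. Sinks evenly wherever pressed; a fingertip may slide along it.
- tooth (a point): Top of the catch's steel tooth, which moves down with the catch: x 26 to 32, y -16 to 24, top z 64 mm when up. The bolt's steel lug that it stops is 28 mm long (x -6 to 22 at bolt 0), y -22 to -4, top z 66, and moves with the bolt.
- eraser: White eraser in a brown sleeve, 21 x 44 x 12 mm, loose, lying on the lid near the hinge end (case x about -90). Origin: centre of its underside. Leave alone.
- moisture_dish: Round grey metal dish with lid, 61 mm across, 26 mm high, loose beside the case. Origin: centre of its underside. Leave alone.
- red_vial: Glass vial with a red cap, 33 mm across, 78 mm high, loose, standing beside the case. Origin: centre of its underside. Leave alone.
- catch_cup: Clear plastic cup, 70 mm across, 89 mm high, loose, standing beside the case. Origin: centre of its underside. Leave alone.
- petri_dish: Clear petri dish with seeds, 68 mm across, 14 mm high, loose beside the case. Origin: centre of its underside. Leave alone.

How it is judged (in metres and radians):
On the way, in this order (a step that is already met when the one before it is completed fails the run):
1. the catch is held down by the fingers (6 mm or more) before the bolt has been slid (value of joint catch above 0.0055 m and value of joint bolt below 0.012 m and contact force between the fingers and catch above 0.5 N), for 0.1 s.
2. the bolt is slid past 30 mm while the fingers still hold the catch down (value of joint bolt above 0.03 m and value of joint catch above 0.005 m and contact force between the fingers and catch above 0.5 N), for 0.04 s.
At the end, for the whole second after the job is handed in: The bolt is home (joint above 36.5 mm of its 42 mm) and at rest, the catch has sprung up behind it (within 2 mm of its upper stop), and the bystanders are at rest (value of joint bolt above 0.0365 m and value of joint catch below 0.002 m and velocity of joint bolt below 0.005 m/s and linear speed of each of eraser, moisture_dish, red_vial, catch_cup, petri_dish below 0.02 m/s); the robot touches nothing.
It fails at once if the eraser is lifted, carried or shifted by more than 15 mm (distance of eraser from where it was at the start of the episode above 0.015 m).
It fails at once if the moisture dish is lifted, carried or shifted by more than 15 mm (distance of moisture_dish from where it was at the start of the episode above 0.015 m).
It fails at once if the red vial is lifted, carried or shifted by more than 15 mm (distance of red_vial from where it was at the start of the episode above 0.015 m).
It fails at once if the catch cup is lifted, carried or shifted by more than 15 mm (distance of catch_cup from where it was at the start of the episode above 0.015 m).
It fails at once if the petri dish is lifted, carried or shifted by more than 15 mm (distance of petri_dish from where it was at the start of the episode above 0.015 m).
It also fails if it takes over 42 s, if anything falls off the work surface, if the arm or the gripper's body presses on something with over 40 N, if the wrist force passes 120 N, or if a joint passes its speed limit or range.

### The arm

A 6-joint arm with a two-finger parallel gripper is mounted at the origin on a cart in front of the work surface, level with it; the furniture and walls round the work are solid. World frame = base frame: x ahead of the robot, y to its left, z up, the work surface at z = 0. Lengths are in mm, angles in rad, forces in N, time in s.
With the tool pointing down it reaches from about 225 to 725 mm from the base axis. Payload 3.1 kg.
Tool frame: the origin (TCP) lies between the finger pads; the fingertips stand 17 mm ahead of it and the grasp point (between the pads) lies 2 mm behind it; x points along the fingers, y is the direction in which the jaws open and shut, and the axes are right-handed (so a half turn about x gives the same grasp; the last joint's range is limited). The gripper opens to 85 mm and grips with 20 to 120 N. Pads are 22 mm wide; open, the fingers measure 114 mm over their backs; the gripper's body (76 mm by 85 mm) begins 54 mm behind the grasp point. The pads swing forward as they close: fully open they stand 13 mm farther back than shut.
Start: joints at [-1.263, 0.048, 0.099, 1.622, 0, 1.443], TCP at [221.606, -475.929, 248.312] pointing down, gripper open.
Joint ranges: [-2.91, 2.91], [-0.99, 1.94], [-1.21, 1.42], [-2.12, 2.29], [-1.49, 1.47], [-3.14, 3.14]. Speed limits (rad/s): [2.79, 2.79, 3.14, 3.14, 3.14, 3.14].

### API

Orientations are given as a rotation vector (axis times angle).
In Python, from workcell import sense, camera, calibration, hand_in gives the robot as it stands. The module is installed in compiled form; this text tells all that it offers.
- The arm moves only by the shell command python3 -m inch 'ROWS' [FORCE]. ROWS is JSON, a list of rows, each an object with "fingers": the finger opening in mm, from 0 to 85.4; "slide": the shift along the tool's x, y, z in units of 60 mm (1.0 is 60 mm), a list of three; "roll": the turn about the tool's x in degrees. A call has 1 to 10 rows; each row shifts and turns the pose as measured when the row begins, along the tool's axes as they then stand; what a row does not reach is not made up. A row lasts 1/8 s, in which the tool goes at most 62.5 mm and 10.7 degrees, less where a joint would pass 70% of its speed; a pose out of reach is approached as far as the arm can. A call is refused whole if a number of a shift passes 1 or a number of a turn 10.7, either way. A call with a gripper value outside its range is refused whole. The fingers move at their own pace and stop on an object; FORCE is the grip in N (left out, the last holds). Time passes only in rows, so rows that do not move let the fingers close. It gives the time, the measured TCP pose, the force and the opening at its end, in the units of the state.
- sense(): the state, without advancing time (a new reading comes with each control period).
- camera(name): name is "scene" or "top"; returns the picture (420x560x3 uint8, red, green, blue); there is no depth.
- calibration(name): a dict with "intrinsics" (3x3 intrinsics, pixels), "rvec" (rotation vector, rad) and "tvec" (3), from world to camera coordinates, as OpenCV has them. Camera axes: x right, y down, z forward; pixel columns grow to the right and rows downward; lengths in mm; the calibration is good to about 2 mm. A picture is of the moment at which its call begins. calibration takes no time and is no camera call.
- hand_in(): hands the job in, once; it reports no verdict.
The state is a dict: "clock": time; "qpos": joint angles; "dq": joint speeds; "tau": joint torques, N m; "position": TCP position; "tool_rot": TCP orientation; "force": force on the tool from outside, world axes, zero at the start; "moment": the same for the moment, N m; "finger_gap": finger opening in mm.
Only numpy, scipy, OpenCV 4.12 (cv2) and the standard library are available. Lean on these libraries where they do the work, as an engineer would, in place of code of your own. Each camera call takes 0.05 s, during which the arm holds its last target. There are 200 camera calls.

## Working session

There is one attempt and no reset: what is moved stays moved. The work goes in short steps, Python scripts to look and compute and a shell command to move; the robot and the scene stay as the last step left them, time stands still between calls to the robot, and variables do not carry over. Pictures are saved under pics/ and viewed, on a budget of 10 in all, crops included, one or two more only if the job needs it, and the job is handed in when it is done.

```bash
mkdir -p pics
python3 - <<'E'
from workcell import *
import cv2
for n in("scene","top"):
    im=camera(n); cv2.imwrite(f"pics/{n}0.png",cv2.cvtColor(im,cv2.COLOR_RGB2BGR)); print(n,calibration(n))
print(sense())
E
```

```text
scene {'intrinsics': array([[469.39393659,   0.        , 274.38476866],
       [  0.        , 469.39393659, 203.09947361],
       [  0.        ,   0.        ,   1.        ]]), 'rvec': array([ 1.10416753, -2.46505051,  0.95005736]), 'tvec': array([409.11690317, 355.77369358, 645.50690606])}
top {'intrinsics': array([[425.09727524,   0.        , 283.22415856],
       [  0.        , 425.09727524, 210.9588109 ],
       [  0.        ,   0.        ,   1.        ]]), 'rvec': array([ 2.19730887, -2.13497149,  0.16778702]), 'tvec': array([  7.93992334, 589.14033091, 860.30531964])}
{'clock': 0.1, 'qpos': array([-1.26277485e+00,  4.86868645e-02,  9.77517297e-02,  1.62201026e+00,
        7.04476415e-06,  1.44297518e+00]), 'dq': array([-0.00017097, -0.00271227,  0.0029004 , -0.00040983,  0.0002114 ,
        0.00032543]), 'tau': array([ 1.61439984e-03, -3.39849973e+01,  3.20936930e+01,  1.58412888e-02,
       -1.87715532e-04,  5.54602295e-06]), 'position': array([ 221.46321491, -475.4302502 ,  247.22749765]), 'tool_rot': array([ 1.98090726,  0.44086171, -1.98128539]), 'force': array([-0.26315276,  0.14534664,  0.35804555]), 'moment': array([ 0.00154925, -0.11609713, -0.01982127]), 'finger_gap': 85.60946165500235}
```

View pics/top0.png

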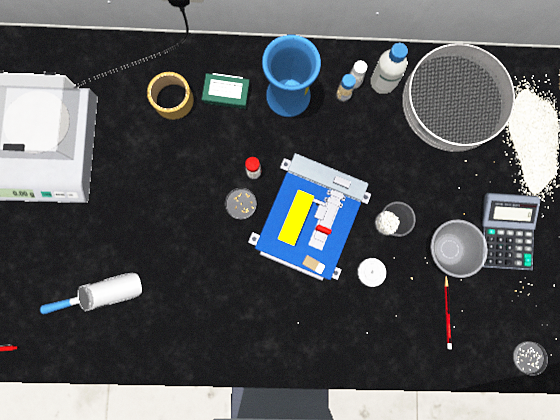

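View pics/scene0.png

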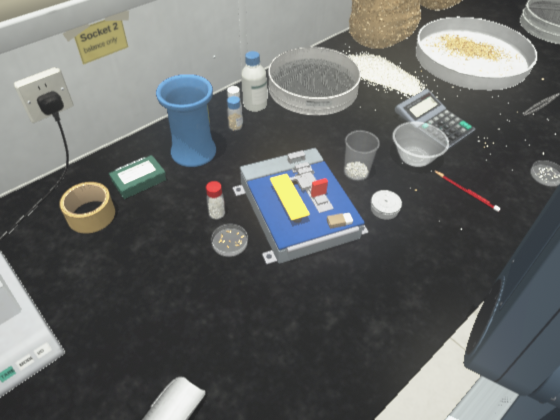

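The top picture shows the case at about (312,217) px. Its bolt locks upwards and slightly right, the yellow bar is at (296,218) and the red tab at (323,230). I'll enlarge both views to fit the pose.

Run:
```python
import cv2
a=cv2.imread("pics/top0.png")[145:285,225:405]; cv2.imwrite("pics/c1.png",cv2.resize(a,None,fx=4.4,fy=4.2857142857,interpolation=cv2.INTER_CUBIC)[:600,:800])
b=cv2.imread("pics/scene0.png")[140:270,225:395]; cv2.imwrite("pics/c2.png",cv2.resize(b,None,fx=4.5,fy=4.5,interpolation=cv2.INTER_CUBIC))
```

```text
(no output)
```

View pics/c1.png

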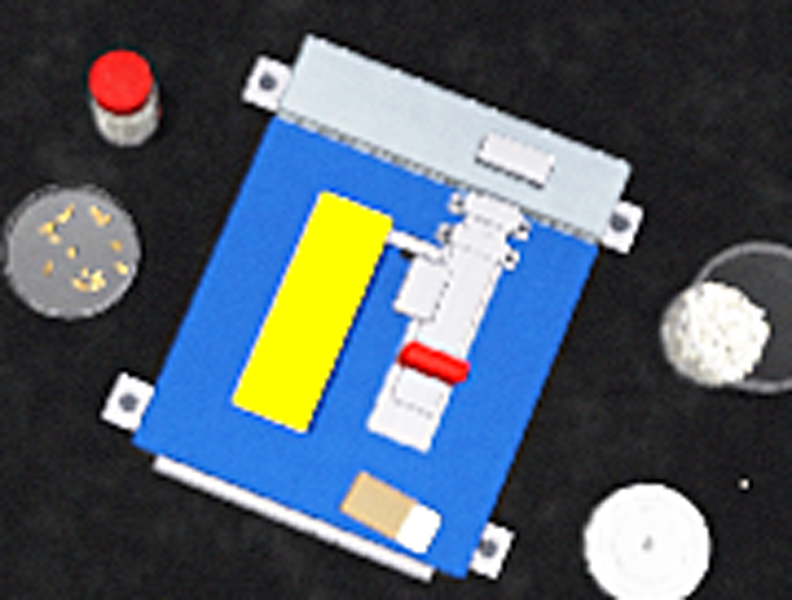

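View pics/c2.png

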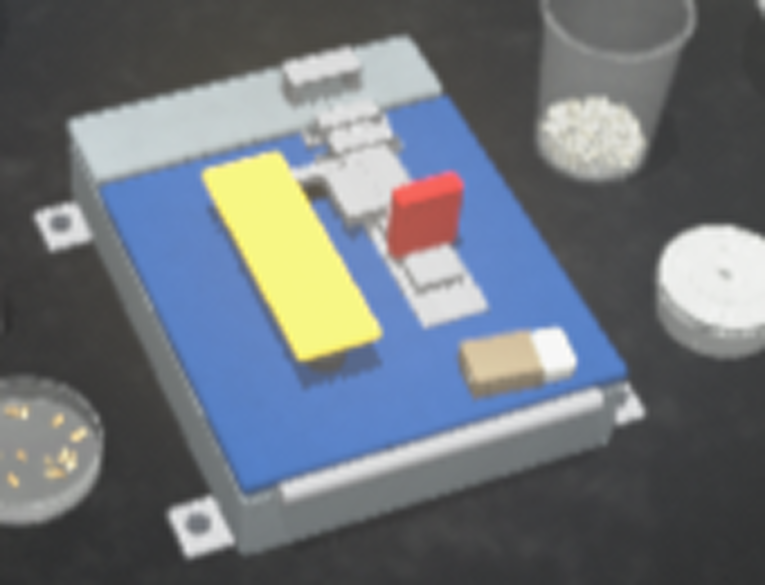

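```bash
cat > fit.py <<'E'
from workcell import *
import numpy as np, cv2
from scipy.optimize import least_squares
from scipy.spatial.transform import Rotation as R
P=np.array([(35,48,75),(35,12,75),(-75,12,75),(-75,48,75),(110,85,50),(110,-85,50),(-110,-85,50),(-110,85,50)],float)
T=np.array([(322,192),(392,217),(305,432),(233,404),(308,36),(632,162),(465,578),(133,440)])/[4.4,30/7]+[225,145]-.4
S=np.array([(202,170),(282,152),(382,335),(300,362),(70,120),(408,36),(627,375),(245,490)])/4.5+[225,140]-.4
def proj(n,X):
    c=calibration(n); return cv2.projectPoints(X,c["rvec"],c["tvec"],c["intrinsics"],None)[0][:,0]
def W(p,X): return R.from_euler('z',p[2]).apply(X)+[p[0],p[1],0]
def tip(p,pos): return R.from_euler('z',-p[2]).apply(np.asarray(pos)-[p[0],p[1],0])
E
python3 - <<'E'
from fit import *
for ns in (("top",),("scene",),("top","scene")):
    f=lambda p:np.concatenate([(proj(n,W(p,P))-(T if n=="top" else S)).ravel() for n in ns])
    r=least_squares(f,[430,-60,-.35]); print(ns,r.x,np.abs(r.fun).max())
p=r.x; s=sense(); M=R.from_rotvec(s["tool_rot"]).as_matrix(); print(M.round(3))
A=W(p,np.array([[-50,0,0.]]))[0]; d=np.r_[A[:2],0]-np.r_[s["position"][:2],0]
print("world target",A,"tool delta",M.T@d)
yc=np.array([-np.sin(p[2]),np.cos(p[2]),0]); t=M.T@yc; print("roll to align tool y with case y deg",np.degrees(np.arctan2(t[2],t[1])))
E
```

```text
('top',) [ 5.80689572e+02 -3.53364351e+01 -3.62439746e-01] 0.9656989752946288
('scene',) [ 5.79641528e+02 -3.48802117e+01 -3.71891947e-01] 1.0725086698879522
('top', 'scene') [ 5.80230138e+02 -3.51745370e+01 -3.67093317e-01] 1.0816555945707478
[[-0.001  0.422 -0.907]
 [ 0.002 -0.907 -0.422]
 [-1.    -0.002 -0.   ]]
world target [533.56141228 -17.22934058   0.        ] tool delta [   0.73808695 -283.60517678 -476.36217032]
roll to align tool y with case y deg -133.9950955136396
```

Both views agree to about 1 mm: the case is at (580.2, -35.2) with yaw -0.367. I'll turn the tool first and set the finger gap.

```bash
python3 -m inch '[{"fingers":45,"slide":[0,0,0],"roll":-10.6},{"fingers":45,"slide":[0,0,0],"roll":-10.6},{"fingers":45,"slide":[0,0,0],"roll":-10.6},{"fingers":45,"slide":[0,0,0],"roll":-10.6},{"fingers":45,"slide":[0,0,0],"roll":-10.6},{"fingers":45,"slide":[0,0,0],"roll":-10.6},{"fingers":45,"slide":[0,0,0],"roll":-10.6},{"fingers":45,"slide":[0,0,0],"roll":-10.6},{"fingers":45,"slide":[0,0,0],"roll":-10.6},{"fingers":45,"slide":[0,0,0],"roll":-10.6}]' 40
python3 -m inch '[{"fingers":45,"slide":[0,0,0],"roll":-10.6},{"fingers":45,"slide":[0,0,0],"roll":-10.6},{"fingers":45,"slide":[0,0,0],"roll":-10.6},{"fingers":45,"slide":[0,0,0],"roll":-10.6},{"fingers":45,"slide":[0,0,0],"roll":0}]'
cat >> fit.py <<'E'
p=np.array([580.23,-35.17,-0.367])
def rep(goal):
    s=sense(); M=R.from_rotvec(s["tool_rot"]).as_matrix(); d=W(p,np.array([goal],float))[0]-s["position"]
    yc=np.array([-np.sin(p[2]),np.cos(p[2]),0]); t=M.T@yc
    print("t",s["clock"],"TCP case",tip(p,s["position"]).round(1),"slide",(M.T@d/60).round(3),"roll",np.degrees(np.arctan2(t[2],t[1])).round(2),"tilt",M[:,0].round(3),"F",R.from_euler('z',-p[2]).apply(s["force"]).round(2),"gap",s["finger_gap"].round(1),"q",s["qpos"].round(2))
E
python3 -c "from fit import *; rep((-50,0,150))"
```

```text
clock: 1.35
position: [220.3, -472.0, 239.7]
tool_rot: [0.657, 1.484, -0.637]
force: [0.6, 0.3, -0.7]
finger_gap: 45.0
clock: 1.98
position: [219.8, -470.3, 236.1]
tool_rot: [0.08, 1.578, -0.045]
force: [-0.2, 0.5, -0.3]
finger_gap: 45.2Traceback (most recent call last):
  File "<string>", line 1, in <module>
    from fit import *; rep((-50,0,150))
                       ~~~^^^^^^^^^^^^^
  File "fit.py", line 16, in rep
    print("t",s["clock"],"TCP case",tip(p,s["position"]).round(1),"slide",(M.T@d/60).round(3),"roll",np.degrees(np.arctan2(t[2],t[1])).round(2),"tilt",M[:,0].round(3),"F",R.from_euler('z',-p[2]).apply(s["force"]).round(2),"gap",s["finger_gap"].round(1),"q",s["qpos"].round(2))
                                                                                                                                                                                                                                    ^^^^^^^^^^^^^^^^^^^^^
AttributeError: 'float' object has no attribute 'round'
```

```bash
sed -i 's/s\["finger_gap"\].round(1)/round(s["finger_gap"],1)/' fit.py; python3 -c "from fit import *; rep((-50,0,170))"
```

```text
t 1.975 TCP case [-180.3 -535.5  236.1] slide [1.234 7.915 4.627] roll 16.51 tilt [-0.007  0.023 -1.   ] F [-0.34  0.37 -0.31] gap 45.2 q [-1.26  0.06  0.08  1.62  0.   -1.18]
```

```bash
python3 -m inch '[{"fingers":45,"slide":[-0.02,0,0],"roll":8.3},{"fingers":45,"slide":[-0.02,0,0],"roll":8.3},{"fingers":45,"slide":[-0.02,0.95,0.23],"roll":0},{"fingers":45,"slide":[-0.02,0.95,0.23],"roll":0},{"fingers":45,"slide":[-0.02,0.95,0.23],"roll":0},{"fingers":45,"slide":[-0.02,0.95,0.23],"roll":0},{"fingers":45,"slide":[-0.02,0.95,0.23],"roll":0},{"fingers":45,"slide":[-0.02,0.95,0.23],"roll":0},{"fingers":45,"slide":[-0.02,0.95,0.23],"roll":0},{"fingers":45,"slide":[-0.02,0.95,0.23],"roll":0}]'
python3 -c "from fit import *; rep((-50,0,170))"
```

```text
clock: 3.22
position: [505.2, -85.7, 251.9]
tool_rot: [0.352, 1.557, -0.315]
force: [0.8, -0.9, 0.0]
finger_gap: 45.2
t 3.225 TCP case [-51.9 -74.1 251.9] slide [ 1.39   1.207 -0.016] roll -3.28 tilt [-0.007  0.025 -1.   ] F [ 1.04 -0.61  0.04] gap 45.2 q [-0.31  0.03  0.09  1.64  0.02  0.11]
```

```bash
python3 -m inch '[{"fingers":45,"slide":[0,0.62,0],"roll":-3.3},{"fingers":45,"slide":[0.4,0.58,0],"roll":0},{"fingers":45,"slide":[0.5,0,0],"roll":0},{"fingers":45,"slide":[0.3,0,0],"roll":0},{"fingers":45,"slide":[0,0,0],"roll":0}]'
python3 - <<'E'
from fit import *
rep((-50,0,90))
a=camera("top")[145:285,225:405]; b=camera("scene")[110:240,225:400]
a=cv2.resize(a,(540,420),interpolation=2); b=cv2.resize(b,(566,420),interpolation=2)
o=np.zeros((420,1106,3),np.uint8);o[:,:540]=a;o[:,540:]=b
cv2.imwrite("pics/c3.png",cv2.resize(o,(800,304))[...,::-1])
E
```

```text
clock: 3.85
position: [534.9, -9.9, 177.9]
tool_rot: [0.311, 1.564, -0.274]
force: [1.0, 0.4, -0.0]
finger_gap: 44.7
t 3.85 TCP case [-51.4   7.4 177.9] slide [ 1.462 -0.154  0.048] roll -0.29 tilt [-0.008  0.026 -1.   ] F [ 0.83  0.73 -0.04] gap 44.7 q [-0.16  0.08 -0.01  1.5   0.02  0.21]
```

View pics/c3.png

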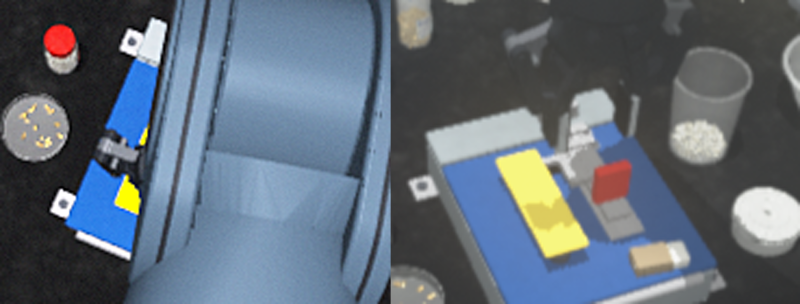

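The scene view shows the fingers above the case, either side of the catch and bolt lines and clear of everything. The top view is blocked by the arm. I'll lower to just above the bar.

```bash
python3 -m inch '[{"fingers":45,"slide":[0.4,-0.13,0.05],"roll":0},{"fingers":45,"slide":[0.5,0,0],"roll":0},{"fingers":45,"slide":[0.25,0,0],"roll":0},{"fingers":45,"slide":[0,0,0],"roll":0}]'
python3 - <<'E'
from fit import *
rep((-50,0,90))
b=camera("scene")[110:240,225:400]
cv2.imwrite("pics/c4.png",cv2.resize(b,None,fx=4.5,fy=4.5,interpolation=2)[...,::-1])
E
```

```text
clock: 4.45
position: [540.0, -19.0, 115.8]
tool_rot: [0.315, 1.548, -0.277]
force: [0.1, -0.1, 0.5]
finger_gap: 44.8
t 4.45 TCP case [-43.4   0.6 115.8] slide [ 0.431 -0.022 -0.11 ] roll -0.57 tilt [ 0.007  0.023 -1.   ] F [ 0.14 -0.09  0.53] gap 44.8 q [-0.17  0.09 -0.12  1.36  0.02  0.2 ]
```

View pics/c4.png

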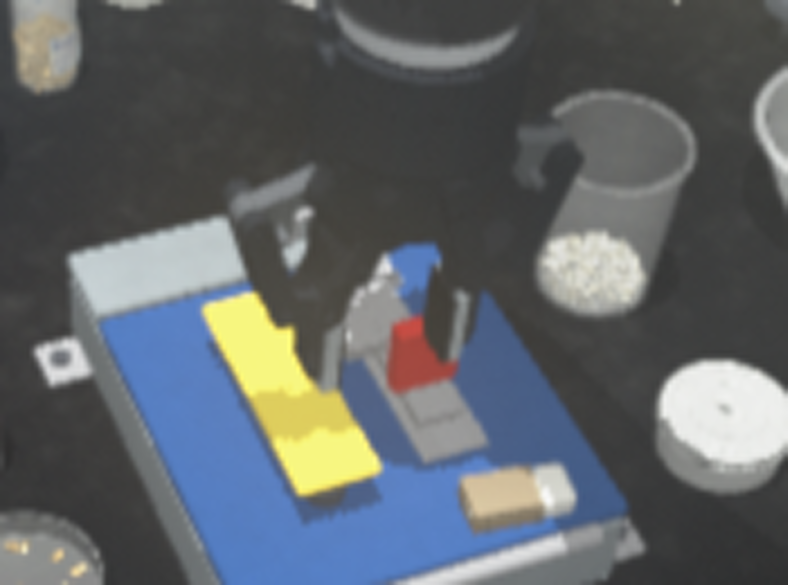

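The scene view shows the bar finger's tip at about (327,390) in the crop, above the yellow bar, and the tab finger's tip at (452,362), near the tab's line. I'll compare these with predicted tip positions.

Run:
```python
from fit import *
s=sense();M=R.from_rotvec(s["tool_rot"]).as_matrix()
for tx in (5,11,17):
  for ty in (-37,-22.4,22.4,37):
    for tz in(-11,0,11):
      X=M@[tx,ty,tz]+s["position"]; u=(proj("scene",X[None])[0]-[225,110])*4.5
      print(tx,ty,tz,tip(p,X).round(1),u.round())
print(M.round(3))
```

```text
5 -37 -11 [-54.1 -36.  110.9] [478. 339.]
5 -37 0 [-43.1 -36.1 110.9] [466. 320.]
5 -37 11 [-32.1 -36.2 110.9] [454. 302.]
5 -22.4 -11 [-54.  -21.4 111.2] [444. 347.]
5 -22.4 0 [-43.  -21.5 111.2] [433. 328.]
5 -22.4 11 [-32.  -21.6 111.2] [421. 310.]
5 22.4 -11 [-53.5  23.4 112.3] [339. 373.]
5 22.4 0 [-42.5  23.3 112.3] [329. 354.]
5 22.4 11 [-31.5  23.2 112.3] [318. 335.]
5 37 -11 [-53.4  38.  112.7] [305. 382.]
5 37 0 [-42.4  37.9 112.7] [294. 362.]
5 37 11 [-31.4  37.8 112.6] [284. 343.]
11 -37 -11 [-54.1 -35.8 104.9] [476. 349.]
11 -37 0 [-43.1 -35.9 104.9] [464. 331.]
11 -37 11 [-32.1 -36.1 104.9] [453. 312.]
11 -22.4 -11 [-54.  -21.2 105.2] [442. 358.]
11 -22.4 0 [-43.  -21.3 105.2] [431. 339.]
11 -22.4 11 [-32.  -21.5 105.2] [420. 320.]
11 22.4 -11 [-53.5  23.5 106.3] [338. 384.]
11 22.4 0 [-42.5  23.4 106.3] [327. 364.]
11 22.4 11 [-31.5  23.3 106.3] [317. 345.]
11 37 -11 [-53.4  38.1 106.7] [304. 392.]
11 37 0 [-42.4  38.  106.7] [293. 373.]
11 37 11 [-31.4  37.9 106.6] [283. 354.]
17 -37 -11 [-54.1 -35.7  98.9] [474. 360.]
17 -37 0 [-43.1 -35.8  98.9] [462. 341.]
17 -37 11 [-32.1 -35.9  98.9] [451. 323.]
17 -22.4 -11 [-54.  -21.1  99.2] [441. 368.]
17 -22.4 0 [-43.  -21.2  99.2] [429. 349.]
17 -22.4 11 [-32.  -21.3  99.2] [418. 331.]
17 22.4 -11 [-53.5  23.7 100.3] [337. 394.]
17 22.4 0 [-42.5  23.6 100.3] [326. 375.]
17 22.4 11 [-31.5  23.5 100.3] [316. 356.]
17 37 -11 [-53.4  38.3 100.7] [303. 403.]
17 37 0 [-42.4  38.2 100.7] [292. 383.]
17 37 11 [-31.4  38.1 100.7] [282. 364.]
[[ 0.008  0.368  0.93 ]
 [ 0.023  0.93  -0.368]
 [-1.     0.024 -0.001]]
```

```bash
python3 -m inch '[{"fingers":45,"slide":[0,-0.02,-0.16],"roll":0},{"fingers":45,"slide":[0.2,0,0],"roll":0},{"fingers":45,"slide":[0,0,0],"roll":0}]'
python3 -c "from fit import *; rep((-52,0,84))"
```

```text
clock: 4.88
position: [532.5, -16.5, 107.3]
tool_rot: [0.314, 1.542, -0.276]
force: [-0.1, 0.2, -0.4]
finger_gap: 45.3
t 4.875 TCP case [-51.3   0.3 107.3] slide [ 0.388 -0.015 -0.014] roll -0.58 tilt [ 0.013  0.022 -1.   ] F [-0.14  0.16 -0.38] gap 45.3 q [-0.17  0.07 -0.16  1.33  0.02  0.21]
```

```bash
python3 -m inch '[{"fingers":45,"slide":[0.2,0,-0.02],"roll":0},{"fingers":45,"slide":[0.1,0,-0.02],"roll":0}]'
python3 -c "from fit import *; rep((-52,0,84))"
python3 -m inch '[{"fingers":45,"slide":[0.05,0,-0.02],"roll":0}]'
python3 -c "from fit import *; rep((-52,0,84))"
```

```text
clock: 5.12
position: [531.0, -15.2, 88.9]
tool_rot: [0.314, 1.54, -0.276]
force: [-2.0, 0.6, 3.2]
finger_gap: 44.9
t 5.125 TCP case [-53.1   1.   88.9] slide [ 0.081 -0.018  0.019] roll -0.58 tilt [ 0.015  0.022 -1.   ] F [-2.08 -0.16  3.18] gap 44.9 q [-0.17  0.08 -0.19  1.29  0.02  0.21]
clock: 5.25
position: [530.8, -15.1, 86.3]
tool_rot: [0.314, 1.538, -0.277]
force: [1.6, -1.5, 5.0]
finger_gap: 45.0
t 5.25 TCP case [-53.4   1.   86.3] slide [ 0.038 -0.018  0.022] roll -0.59 tilt [ 0.017  0.021 -1.   ] F [ 1.98 -0.8   5.  ] gap 45.0 q [-0.17  0.07 -0.2   1.29  0.02  0.21]
```

```bash
python3 -m inch '[{"fingers":45,"slide":[0.08,0,0.0],"roll":0}]'
python3 -c "from fit import *; rep((-50,0,81))"
python3 -m inch '[{"fingers":45,"slide":[0.0,0,0],"roll":0}]'
python3 -c "from fit import *; rep((-50,0,81))"
```

```text
clock: 5.38
position: [531.0, -15.1, 82.3]
tool_rot: [0.314, 1.537, -0.277]
force: [-3.4, -0.1, 6.0]
finger_gap: 45.0
t 5.375 TCP case [-53.2   1.   82.3] slide [ 0.022 -0.017  0.053] roll -0.59 tilt [ 0.017  0.02  -1.   ] F [-3.15 -1.34  6.01] gap 45.0 q [-0.17  0.08 -0.2   1.28  0.02  0.21]
clock: 5.5
position: [531.0, -15.1, 83.0]
tool_rot: [0.314, 1.537, -0.277]
force: [-1.6, -0.5, 5.8]
finger_gap: 45.0
t 5.5 TCP case [-53.2   1.   83. ] slide [ 0.033 -0.017  0.053] roll -0.59 tilt [ 0.018  0.02  -1.   ] F [-1.37 -1.01  5.78] gap 45.0 q [-0.17  0.08 -0.2   1.28  0.02  0.21]
```

```bash
python3 -m inch '[{"fingers":45,"slide":[0.05,0,0.0],"roll":0}]'
python3 -c "from fit import *; rep((-50,0,80.5))"
python3 -m inch '[{"fingers":45,"slide":[0.01,0,0],"roll":0}]'
python3 -c "from fit import *; rep((-50,0,80.5))"
```

```text
clock: 5.62
position: [531.0, -15.1, 81.1]
tool_rot: [0.314, 1.537, -0.277]
force: [-2.4, -0.1, 6.5]
finger_gap: 45.2
t 5.625 TCP case [-53.2   1.1  81.1] slide [ 0.01  -0.018  0.053] roll -0.58 tilt [ 0.018  0.02  -1.   ] F [-2.17 -0.97  6.5 ] gap 45.2 q [-0.17  0.08 -0.2   1.28  0.02  0.21]
clock: 5.75
position: [531.0, -15.1, 81.5]
tool_rot: [0.314, 1.536, -0.277]
force: [-3.2, -0.6, 6.6]
finger_gap: 45.3
t 5.75 TCP case [-53.2   1.1  81.5] slide [ 0.017 -0.017  0.053] roll -0.57 tilt [ 0.018  0.02  -1.   ] F [-2.78 -1.69  6.59] gap 45.3 q [-0.17  0.08 -0.2   1.28  0.02  0.21]
```

```bash
python3 -m inch '[{"fingers":45,"slide":[0.05,0,0.0],"roll":0},{"fingers":45,"slide":[0.02,0,0],"roll":0}]'
python3 -c "from fit import *; rep((-50,0,80))"
```

```text
clock: 6.0
position: [530.9, -15.1, 79.7]
tool_rot: [0.313, 1.536, -0.276]
force: [-3.2, -0.3, 6.2]
finger_gap: 44.7
t 6.0 TCP case [-53.2   1.1  79.7] slide [-0.005 -0.017  0.054] roll -0.56 tilt [ 0.019  0.02  -1.   ] F [-2.82 -1.46  6.2 ] gap 44.7 q [-0.17  0.08 -0.21  1.27  0.02  0.21]
```

```bash
python3 -m inch '[{"fingers":45,"slide":[0.01,-0.01,0.1],"roll":0},{"fingers":45,"slide":[0.015,0,0.1],"roll":0}]'
python3 - <<'E'
from fit import *
rep((1,0,80))
b=camera("scene")[110:240,225:400]
cv2.imwrite("pics/c5.png",cv2.resize(b,None,fx=4.5,fy=4.5,interpolation=2)[...,::-1])
E
```

```text
clock: 6.25
position: [539.7, -18.2, 79.9]
tool_rot: [0.315, 1.541, -0.273]
force: [-3.6, 1.3, 7.2]
finger_gap: 45.4
t 6.25 TCP case [-43.9   1.3  79.9] slide [ 0.001 -0.016  0.749] roll -0.45 tilt [ 0.015  0.024 -1.   ] F [-3.8  -0.06  7.24] gap 45.4 q [-0.17  0.1  -0.18  1.28  0.03  0.2 ]
```

View pics/c5.png

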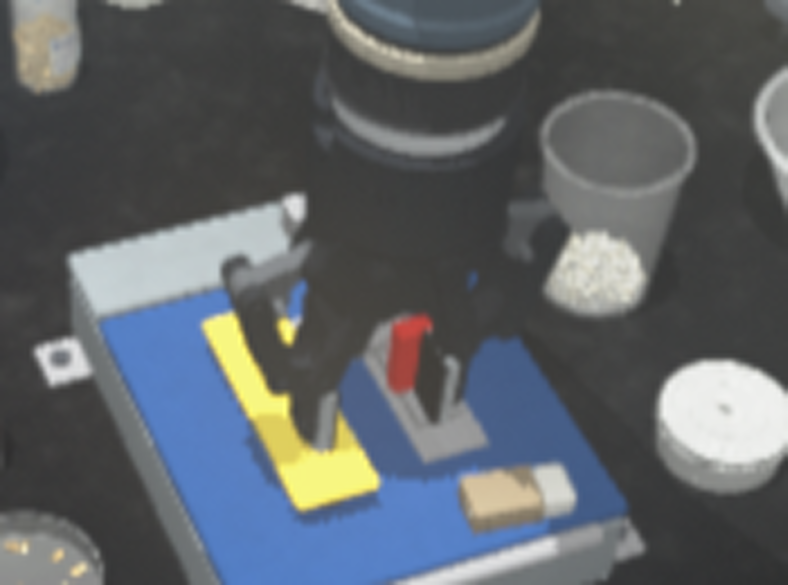

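The scene view shows the bar down: its near corner moved from about (300,495) to (305,511), roughly 8–9 mm. The tab finger is behind the red tab, overlapping its right half. Next I'll push along +x while keeping the catch down.

```bash
python3 -m inch '[{"fingers":45,"slide":[0.01,-0.01,0.13],"roll":0},{"fingers":45,"slide":[0.01,0,0.13],"roll":0}]'
python3 -c "from fit import *; rep((1,0,80))"
python3 -m inch '[{"fingers":45,"slide":[0.01,0,0.13],"roll":0},{"fingers":45,"slide":[0.01,0,0.13],"roll":0}]'
python3 -c "from fit import *; rep((1,0,80))"
```

```text
clock: 6.55
position: [551.4, -22.5, 79.9]
tool_rot: [0.316, 1.548, -0.269]
force: [-7.4, 1.2, 8.0]
finger_gap: 45.4
t 6.55 TCP case [-31.4   1.5  79.9] slide [-0.003 -0.021  0.54 ] roll -0.36 tilt [ 0.009  0.029 -1.   ] F [-7.38 -1.53  7.95] gap 45.4 q [-0.18  0.14 -0.14  1.29  0.03  0.19]
clock: 6.8
position: [562.1, -26.2, 79.7]
tool_rot: [0.318, 1.557, -0.266]
force: [-6.2, 1.1, 8.1]
finger_gap: 44.7
t 6.8 TCP case [-20.1   1.9  79.7] slide [-0.01  -0.029  0.352] roll -0.27 tilt [-0.     0.033 -0.999] F [-6.22 -1.19  8.13] gap 44.7 q [-0.18  0.18 -0.1   1.3   0.03  0.19]
```

```bash
python3 -m inch '[{"fingers":45,"slide":[0.01,-0.02,0.13],"roll":0},{"fingers":45,"slide":[0.01,0,0.13],"roll":0}]'
python3 -c "from fit import *; rep((1,0,80))"
python3 -m inch '[{"fingers":45,"slide":[0.01,0,0.1],"roll":0},{"fingers":45,"slide":[0.01,0,0.1],"roll":0}]'
python3 -c "from fit import *; rep((1,0,80))"
```

```text
clock: 7.05
position: [572.7, -30.3, 79.6]
tool_rot: [0.32, 1.566, -0.262]
force: [-5.7, 0.4, 7.3]
finger_gap: 45.2
t 7.05 TCP case [-8.8  1.9 79.6] slide [-0.012 -0.03   0.163] roll -0.16 tilt [-0.008  0.039 -0.999] F [-5.51 -1.64  7.31] gap 45.2 q [-0.19  0.21 -0.05  1.32  0.04  0.18]
clock: 7.3
position: [580.2, -32.8, 79.4]
tool_rot: [0.321, 1.575, -0.26]
force: [-6.0, 1.3, 8.3]
finger_gap: 44.7
t 7.3 TCP case [-0.9  2.2 79.4] slide [-0.012 -0.036  0.032] roll -0.09 tilt [-0.016  0.043 -0.999] F [-6.04 -0.92  8.32] gap 44.7 q [-0.19  0.24 -0.02  1.33  0.04  0.18]
```

```bash
python3 -m inch '[{"fingers":45,"slide":[0.005,0,0.08],"roll":0}]'
python3 -c "from fit import *; rep((1,0,80))"
python3 -m inch '[{"fingers":45,"slide":[0.005,0,0.08],"roll":0}]'
python3 -c "from fit import *; rep((1,0,80))"
```

```text
clock: 7.42
position: [582.6, -33.6, 79.5]
tool_rot: [0.322, 1.58, -0.259]
force: [-6.2, 1.6, 8.5]
finger_gap: 45.2
t 7.425 TCP case [ 1.6  2.3 79.5] slide [-0.009 -0.038 -0.011] roll -0.06 tilt [-0.021  0.045 -0.999] F [-6.38 -0.75  8.49] gap 45.2 q [-0.19  0.25 -0.01  1.34  0.04  0.18]
clock: 7.55
position: [582.8, -33.8, 79.5]
tool_rot: [0.324, 1.59, -0.258]
force: [-13.7, 3.5, 11.6]
finger_gap: 45.0
t 7.55 TCP case [ 1.9  2.3 79.5] slide [-0.009 -0.037 -0.016] roll -0.05 tilt [-0.03   0.048 -0.998] F [-14.07  -1.64  11.61] gap 45.0 q [-0.19  0.27  0.    1.35  0.04  0.17]
```

Fx jumped to -14 N with no more travel, at TCP x 1.9, so the bolt has reached its stop. I'll ease back and lift.

```bash
python3 -m inch '[{"fingers":45,"slide":[-0.05,0,-0.05],"roll":0},{"fingers":45,"slide":[-0.3,0,-0.04],"roll":0},{"fingers":45,"slide":[-0.6,0,0],"roll":0},{"fingers":45,"slide":[-0.8,0,0],"roll":0},{"fingers":45,"slide":[-0.8,0,-0.4],"roll":0},{"fingers":45,"slide":[0,0,-0.8],"roll":0},{"fingers":45,"slide":[0,-0.8,-0.6],"roll":0},{"fingers":45,"slide":[0,-0.9,-0.4],"roll":0},{"fingers":45,"slide":[0,-0.9,-0.3],"roll":0},{"fingers":45,"slide":[-0.02,-0.9,0],"roll":0}]'
python3 -m inch '[{"fingers":45,"slide":[-0.02,-0.9,0],"roll":0},{"fingers":45,"slide":[-0.02,0,0],"roll":0},{"fingers":45,"slide":[-0.02,0,0],"roll":0}]'
python3 - <<'E'
from fit import *
rep((1,0,80))
a=camera("top")[145:285,225:405]; b=camera("scene")[130:270,225:405]
cv2.imwrite("pics/c6.png",np.hstack([cv2.resize(i,None,fx=2.2,fy=2.2,interpolation=2) for i in(a,b)])[...,::-1])
cv2.imwrite("pics/c7.png",cv2.resize(b,None,fx=4.2,fy=4.2,interpolation=2)[...,::-1])
E
```

```text
clock: 8.8
position: [361.9, -180.7, 243.5]
tool_rot: [0.315, 1.587, -0.25]
force: [0.8, -0.9, -0.4]
finger_gap: 44.7
clock: 9.18
position: [339.8, -234.4, 246.2]
tool_rot: [0.321, 1.587, -0.254]
force: [-0.1, 0.8, 0.8]
finger_gap: 45.2
t 9.175 TCP case [-152.9 -272.2  246.2] slide [2.817 4.434 2.691] roll 0.14 tilt [-0.027  0.048 -0.998] F [-0.42  0.73  0.82] gap 45.2 q [-0.78 -0.19 -0.13  1.68  0.02 -0.41]
```

View pics/c6.png

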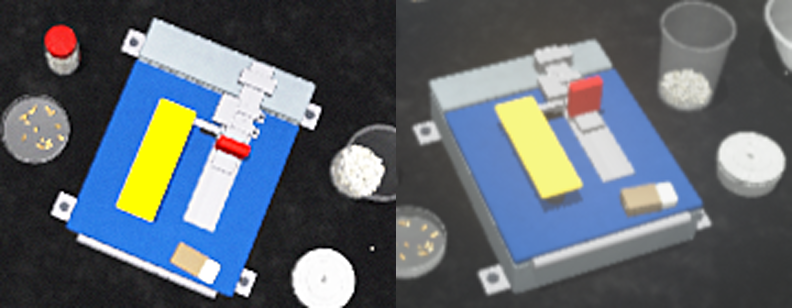

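View pics/c7.png

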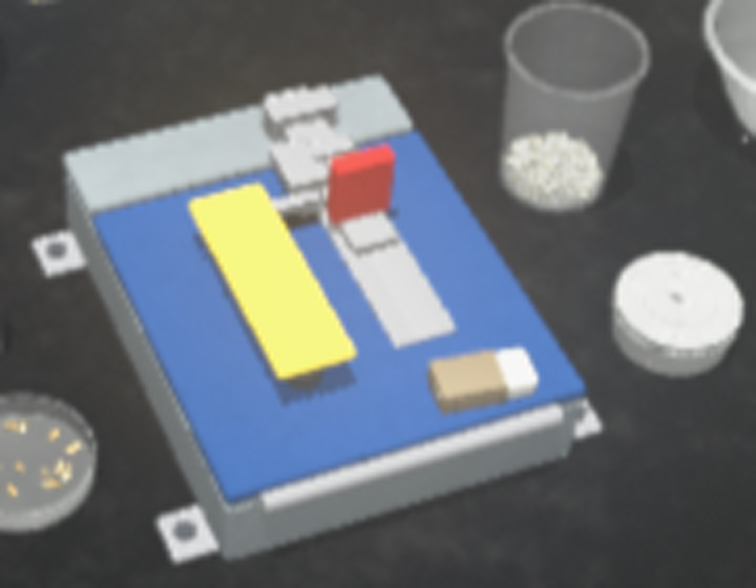

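Run:
```python
from fit import *
X=W(p,np.array([(17,-30,93),(12,-30,93),(-75,48,75),(-75,48,73),(-75,12,75)],float))
print(((proj("scene",X)-[225,130])*4.2).round())
print(((proj("top",X)-[225,145])*2.2).round())
b=camera("scene"); t=camera("top")
for im,n in((b,"scene"),(t,"top")):
    h=cv2.cvtColor(im,cv2.COLOR_RGB2HSV); y=cv2.inRange(h,(25,120,120),(35,255,255)); o=cv2.cvtColor(cv2.imread(f"pics/{n}0.png"),cv2.COLOR_BGR2HSV); yo=cv2.inRange(o,(25,120,120),(35,255,255))
    r=np.s_[140:290,225:380]
    for m in(yo,y): q=cv2.moments(m[r],True); print(n,"yellow centroid",q["m10"]/q["m00"],q["m01"]/q["m00"],q["m00"])
```

```text
[[362. 157.]
 [366. 164.]
 [278. 374.]
 [278. 377.]
 [356. 352.]]
[[234. 144.]
 [232. 149.]
 [115. 206.]
 [115. 206.]
 [151. 221.]]
scene yellow centroid 58.58943089430894 53.60569105691057 246.0
scene yellow centroid 58.756637168141594 54.43805309734513 226.0
top yellow centroid 70.5821052631579 77.15894736842105 950.0
top yellow centroid 70.64067439409905 77.18335089567967 949.0
```

Run:
```python
from fit import *
new=camera("scene")[...,::-1]; old=cv2.imread("pics/scene0.png")
for im in(old,new):
    c=im[140:290,225:380].astype(int); m=((c[...,2]-c[...,0]>60)&(c[...,1]-c[...,0]>60)&(c[...,1]>180)).astype(np.uint8); q=cv2.moments(m,True)
    print(q["m10"]/q["m00"],q["m01"]/q["m00"],q["m00"])
g=[cv2.cvtColor(np.ascontiguousarray(i[170:225,265:312]),6).astype(np.float32) for i in(old,new)]
print(cv2.phaseCorrelate(*g,cv2.createHanningWindow((47,55),5)))
```

```text
64.2448275862069 56.56781609195402 870.0
64.23448275862069 56.54827586206896 870.0
((-0.03476830309465484, -0.03526353938553228), 0.8770239326688979)
```

The catch is back at its original height (0.02 px shift in the image), the bolt is home, and the arm is clear.

```bash
python3 -c "from workcell import *; print(hand_in())"
```

```text
the job is handed in; nothing more can be done
None
```

The lid is locked and the job is handed in, at about 9 s of the 42 s allowed; `hand_in()` gave no verdict. With the fingers 45 mm apart, one fingertip held the yellow catch about 8–9 mm down (7–8 N). The other pushed the red tab until the bolt hit its stop, then I took the hand away.

- **Bolt:** at the end of the push the force along it jumped from 6 to 14 N with no further travel. In the final pictures the tab is within about 2 px of where it should be with the bolt fully home.
- **Catch:** in the scene view the yellow bar is back where it started, to within 0.04 px, so it has sprung up.
- **Other items:** in the last pictures they look undisturbed, but I checked them only by eye. The gripper is well clear of everything.

**Checks that disagreed:** my first colour check of the bar in the scene view showed a 0.8 px shift, about 2 mm. It had caught only part of the bar; a fuller colour mask and an image correlation both showed no shift. I viewed 9 of the 10 budgeted pictures.

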